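Dock the game console and start it

ROBOT

A 7-joint arm with a two-finger parallel gripper is mounted at the origin on the work surface. World frame = base frame: x ahead of the robot, y to its left, z up, the work surface at z = 0. Lengths are in mm, angles in rad, forces in N, time in s.
With the tool pointing down it reaches from about 350 to 900 mm from the base axis. Payload 7.2 kg.
Tool frame: the origin (TCP) lies midway between the tips of the shut fingers; the grasp point (between the pads) lies 19 mm behind it (tcp_to_grasp is the distance from the TCP to the grasp point, in mm); z points along the fingers, y is the line along which they close (so a half turn about z gives the same grasp; the last joint's range is limited). The gripper opens to 88 mm and grips with 3 to 60 N. Pads are 20 mm wide; open, the fingers measure 115 mm over their backs; the gripper's body (75 mm by 178 mm) begins 61 mm behind the grasp point.
Start: joints at [1.277, 0.411, -0.013, 1.596, 0.006, 1.134, -0.082], TCP at [139.916, -609.141, 222.653] pointing down, gripper open.
Joint ranges: [-2.95, 2.95], [-0.29, 1.99], [-1.47, 1.44], [0.14, 2.54], [-1.03, 4.17], [0.13, 1.85], [-2.86, 2.86]. Speed limits (rad/s): [2.39, 2.39, 3.01, 3.01, 3.14, 3.14, 3.14].

INTERFACE

Orientations are given as a 3x3 rotation matrix whose columns are the frame's x, y, z axes.
In Python, from rig import get_state, grab_frame, calibration, sign_off, tcp_to_grasp gives the robot as it stands.
- The arm moves only by the shell command python3 -m creep 'ROWS' [FORCE]. ROWS is JSON, a list of rows, each a list of 3 entries, a list of its own where there are three numbers: the shift along the tool's x, y, z in m, then the turn about the tool's z in rad, then the finger opening in m, from 0 to 0.0878. A call has 1 to 10 rows; each row shifts and turns the commanded pose from where the row before left it, along the tool's axes as they then stand; what a row does not reach is not made up. A row lasts 1/10 s, in which the tool goes at most 50 mm and 8.59 degrees, less where a joint would pass 70% of its speed; a pose out of reach is approached as far as the arm can. A call with a gripper value outside its range is refused whole. The fingers move at their own pace and stop on an object; FORCE is the grip in N (left out, the last holds). Time passes only in rows, so rows that do not move let the fingers close. It gives the time, the measured TCP pose, the force, the opening and the grip force at its end, in the units of the state.
- get_state(): the state, without advancing time (a new reading comes with each control period).
- grab_frame(name): name is "side" or "top"; returns (picture, depth): 480x640x3 uint8, red, green, blue; 480x640 float32, mm along the optical axis (not along the pixel's ray), 0 where there is no reading.
- calibration(name): a dict with "fovy" (degrees; the focal length in pixels is half the picture's height over the tangent of half this angle, whatever the lens; pixels are square), "cx", "cy" (the principal point, pixels), "view" (4x4, takes a point from world to camera coordinates). Camera axes: x right, y down, z forward; pixel columns grow to the right and rows downward; lengths in mm; the calibration is good to about 2 mm. A picture is of the moment at which its call begins. calibration takes no time and is no camera call.
- sign_off(): hands the job in; it is judged then, once.
The state is a dict: "t": time; "joint_pos": joint angles; "dq": joint speeds; "joint_torque": joint torques, N m; "tool_pos": TCP position; "ee_rot": TCP orientation; "wrist_force": force on the tool from outside, world axes, zero at the start; "wrist_torque": the same for the moment, N m; "opening": finger opening in mm; "grip_force": force on a finger pad.
Only numpy, scipy, OpenCV 4.12 (cv2) and the standard library are available. Lean on these libraries where they do the work, as an engineer would, in place of code of your own. Each camera call takes 0.05 s, during which the arm holds its last target. There are 200 camera calls.

TASK

Slide the white game console straight back along the sideboard until its rear sits squarely against the low black charging strip, then press the large round start button on its sloping front panel fully down and let it come up again. Do it gently, without ramming the console or forcing the button; start it only once it is docked, leave the small eject button alone, and do not disturb the things around it.

Things in the scene. Friction and masses are not known exactly. Their poses are not given: they have to be found in the camera images.
- dock: Black plastic charging strip fixed to the sideboard: a low bar 240 mm long (along its y), 30 mm deep, 40 mm high. Origin on the sideboard at the middle of the bar's front face (the face towards the robot); x points from that face into the bar, away from the robot; z up.
- dock_face (a point): Middle of the bar's front face, 20 mm above the sideboard; axes as the dock's.
- console: Loose white game console, 130 mm deep (its x), 200 wide (its y), 71 high, 0.3 to 0.6 kg, sliding it takes about 3 to 9 N, too wide to grasp. Origin at the centre of its underside; x points to its rear, y to its left seen from the robot, z up. Its front face (x = -65 mm) is upright up to 36 mm; above it the panel rises rearwards at 35 degrees from level to the flat top (from x = -15 mm).
- console_back (a point): Middle of the console's flat rear face, 65 mm behind the console's origin and 20 mm above its underside; axes as the console's. It starts 60 to 100 mm short of the strip, up to 15 mm to one side and 0.15 rad askew; docked, the rear face touches the strip square on (up to 25 mm to one side does no harm).
- start_button_top (a point): Centre of the top of the start button, the larger of the two grey round buttons (32 mm in diameter), half-way up the sloping panel, 50 mm to the console's +y side of its middle. z points along the button's axis, out of the panel: 35 degrees from vertical, leaning to the console's front. It moves with the cap, which stands 11 mm proud of the panel.
- start_button (a joint): Travel of the start button along its axis, in m: 0 up, 0.008 fully down, where it meets a hard stop with 3 mm of the cap still proud. A spring returns it: about 1.4 N to start it moving, 5 N fully down. Over 30 N on the bottomed button damages it.
- eject_button_top (a point): Centre of the top of the small eject button (18 mm in diameter), same height on the panel, 50 mm to the console's -y side. Not to be pressed.
- eject_button (a joint): Travel of the eject button, in m: 0 up, 0.008 down.
- cartridge_a: Bystander: grey game cartridge lying flat, 90 x 70 x 18 mm, beside the console's path on its -y side. Origin at the centre of its underside.
- cartridge_b: Bystander: the other grey cartridge, same size, on the +y side near the strip. Origin at the centre of its underside.
- tealight: Bystander: empty stainless steel tealight holder, a cup 60 mm across and 25 mm high, on the +y side of the console's path. Origin at the centre of its underside.
- controller: Bystander: pink game controller, about 90 x 145 x 45 mm, resting on a round cork mat. Origin at the centre of its underside.
- vase: Bystander: white ceramic vase, 104 mm across at its belly, 165 mm high, on the robot's right, nearer the robot than the controller. Origin at the centre of its underside.
Not all that is in view belongs to the job. Leave any blue or yellow look-alike of the console alone.

How it is judged (in metres and radians):
On the way, in this order (a step that is already met when the one before it is completed fails the run):
1. the console is slid back squarely against the charging strip (x of console_back in the frame of dock_face above -0.005 m and y of console_back in the frame of dock_face between -0.03 and 0.03 m and angle between the x axis of console and the x axis of dock, either way round below 0.05 rad and angle between console's own z axis and vertical below 0.05 rad), for 0.2 s.
2. the start button is fully down, the console still docked (value of joint start_button above 0.0076 m and x of console_back in the frame of dock_face above -0.007 m and y of console_back in the frame of dock_face between -0.035 and 0.035 m and angle between the x axis of console and the x axis of dock, either way round below 0.06 rad and angle between console's own z axis and vertical below 0.05 rad), for 0.1 s.
At the end, for the whole second after the job is handed in: The console rests with its rear within 6 mm of the charging strip, within 0.05 rad of square and within 30 mm of the strip's middle, upright and still; both buttons are up again (within 1.5 mm) (x of console_back in the frame of dock_face above -0.006 m and y of console_back in the frame of dock_face between -0.03 and 0.03 m and angle between the x axis of console and the x axis of dock, either way round below 0.05 rad and angle between console's own z axis and vertical below 0.05 rad and value of joint each of start_button, eject_button below 0.0015 m and linear speed of console below 0.01 m/s); the robot touches nothing.
It fails at once if the start button pressed (over 3 mm) before the console is docked (value of joint start_button above 0.003 m and x of console_back in the frame of dock_face below -0.012 m).
It fails at once if the eject button pressed (over 3 mm) (value of joint eject_button above 0.003 m).
It fails at once if the console rammed: over 60 N from the robot on it (contact force between any of the fingers, the arm and console above 60 N).
It fails at once if the start button forced: pushed with over 30 N while it is down (value of joint start_button above 0.004 m and contact force between the fingers and console above 30 N).
It fails at once if a bystander moved over 20 mm or tipped (distance of any of cartridge_a, cartridge_b, tealight, controller, vase from where it was at the start of the episode above 0.02 m or angle between any of cartridge_a, cartridge_b, tealight, controller, vase's own z axis and vertical above 0.3 rad).
It also fails if it takes over 45 s, if anything falls off the work surface, if the arm or the gripper's body presses on something with over 40 N, if the wrist force passes 120 N, or if a joint passes its speed limit or range.

## Working session

There is one attempt and no reset: what is moved stays moved. The work goes in short steps, Python scripts to look and compute and a shell command to move; the robot and the scene stay as the last step left them, time stands still between calls to the robot, and variables do not carry over. Pictures are saved under pics/ and viewed, at most 10 in all, crops included, and the job is handed in when it is done.

```bash
mkdir -p pics; ls
python3 - <<'E'
from rig import *
import cv2,numpy as np
s=get_state();print(s)
for n in("side","top"):
    p,d=grab_frame(n);np.savez(f"pics/{n}0.npz",p=p,d=d);cv2.imwrite(f"pics/{n}0.png",p[...,::-1])
    c=calibration(n);print(n,c["fovy"],c["cx"],c["cy"],c["view"],tcp_to_grasp)
E
```

```text
pics
{'t': 0.0, 'joint_pos': array([ 1.27681351,  0.41188457, -0.01272904,  1.59701728,  0.00562072,
        1.13429602, -0.08219908]), 'dq': array([-0.00028434,  0.00122571, -0.00111054, -0.00039766, -0.00177214,
        0.00123128,  0.00042285]), 'joint_torque': array([-8.54594509e-04, -5.87959135e+01,  6.41728342e-01, -2.91079724e+01,
       -5.38853521e-02,  1.83685269e-02,  1.39500735e-04]), 'tool_pos': array([ 139.77100618, -608.66518215,  221.82949826]), 'ee_rot': array([[ 9.74607977e-01,  2.23917550e-01, -4.70264720e-04],
       [ 2.23918010e-01, -9.74606835e-01,  1.49732043e-03],
       [-1.23046887e-04, -1.56460118e-03, -9.99998768e-01]]), 'wrist_force': array([ 0.20097848,  0.01094801, -0.06251076]), 'wrist_torque': array([ 0.05328283, -0.03153607, -0.00742576]), 'grip_force': 0.0, 'opening': 87.42642760354326}
side 46.48554232156334 322.9338761911312 247.53311794178256 [[-7.55466780e-01 -6.55166101e-01 -5.22723232e-03  3.59879657e+02]
 [-5.03646483e-01  5.85816646e-01 -6.34948090e-01  3.76086477e+02]
 [ 4.19058664e-01 -4.77049512e-01 -7.72537118e-01  1.24936523e+03]
 [ 0.00000000e+00  0.00000000e+00  0.00000000e+00  1.00000000e+00]] 18.700000000000003
top 50.368721651980486 316.1827402499649 242.09698467023821 [[ 2.78301329e-03 -9.99990869e-01  3.24292984e-03 -6.86230202e+01]
 [-9.89420380e-01 -3.22395759e-03 -1.45041091e-01  5.38079447e+02]
 [ 1.45050222e-01 -2.80496959e-03 -9.89420318e-01  1.11159244e+03]
 [ 0.00000000e+00  0.00000000e+00  0.00000000e+00  1.00000000e+00]] 18.700000000000003
```

View pics/top0.png

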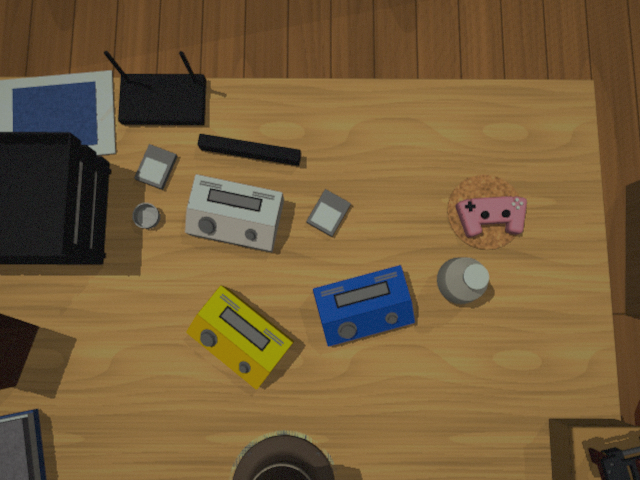

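View pics/side0.png

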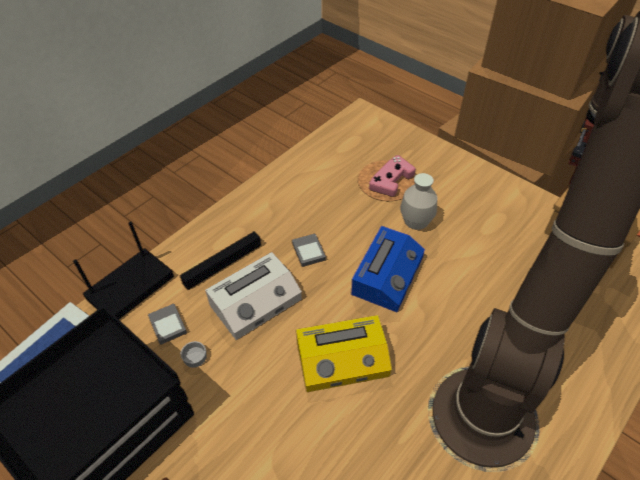

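Top view: the white console is at about (235,213), with the large start button at (207,226) and the small eject button at (251,236). The black strip is at (249,150), the cartridges at (157,167) and (328,213), and the tealight at (147,216). There are three consoles: white (235,213), blue (363,305) and yellow (240,337). Only the white one fits, because it is white and stands in front of the strip. I'll measure it and confirm with a crop.

```bash
cat > h.py <<'E'
import numpy as np,cv2
from rig import *
def cam(n):
    c=calibration(n);f=240/np.tan(np.radians(c["fovy"])/2);return c,f,np.array(c["view"])
def cloud(n,d):
    c,f,V=cam(n);v,u=np.mgrid[:480,:640]
    P=np.stack([(u-c["cx"])/f*d,(v-c["cy"])/f*d,d],-1)
    return (P-V[:3,3])@V[:3,:3]
def ray(n,u,v,z):
    c,f,V=cam(n);R=V[:3,:3];o=-R.T@V[:3,3];r=R.T@np.array([(u-c["cx"])/f,(v-c["cy"])/f,1]);return o+r*(z-o[2])/r[2]
def blob(m):
    n,l,s,c=cv2.connectedComponentsWithStats(m.astype(np.uint8));return l==1+np.argmax(s[1:,4])
def rect(n,m,z):
    "min-area rectangle of mask outline cast on plane z"
    k=max(cv2.findContours(m.astype(np.uint8),0,1)[0],key=cv2.contourArea)[:,0]
    Q=np.array([ray(n,*q,z)[:2] for q in k],np.float32);return cv2.minAreaRect(Q),cv2.boxPoints(cv2.minAreaRect(Q))
E
python3 - <<'E'
from h import *
np.set_printoptions(precision=1,suppress=True)
z=np.load("pics/top0.npz");p=z["p"];d=z["d"];X=cloud("top",d);Z=X[...,2]
print("table z",np.median(Z[300:330,120:160]))
box=np.zeros((480,640),bool);box[125:175,190:310]=1
m=blob(box&(p.max(-1)<60)&(Z>34)&(Z<46));print("strip n",m.sum(),"z",np.median(Z[m]),rect("top",m,40))
box[:]=0;box[165:260,175:295]=1
m=blob(box&(Z>67)&(Z<76));print("contop n",m.sum(),"z",np.median(Z[m]),rect("top",m,71))
m=blob(box&(Z>15));Q=X[m];print("console all",rect("top",m,36))
# front edge/buttons: grey dark discs
hsv=cv2.cvtColor(p,cv2.COLOR_RGB2GRAY)
cm=cv2.erode(blob(box&(Z>25)).astype(np.uint8),np.ones((3,3)))>0
g=(cm&(hsv<120)).astype(np.uint8)
n,l,s,c=cv2.connectedComponentsWithStats(g)
for i in range(1,n):
    if s[i,4]>30: print(c[i],s[i],X[l==i].mean(0),Z[l==i].min(),Z[l==i].max())
for nm,bx in dict(cart_a=(185,240,305,352),cart_b=(143,190,135,180),tea=(200,232,130,162)).items():
    b=np.zeros_like(box);b[bx[0]:bx[1],bx[2]:bx[3]]=1;b&=(Z>10)&(Z<60);print(nm,X[b].min(0),X[b].max(0))
cv2.imwrite("pics/crop1.png",cv2.resize(p[120:270,120:360,::-1],None,fx=3,fy=3))
E
```

```text
table z 1.0247827317787779
strip n 1301 z 40.39872304425827 (((757.5673828125, 89.58871459960938), (239.59814453125, 32.30255889892578), 80.69242858886719), array([[722.3, -26. ],
       [754.1, -31.2],
       [792.9, 205.2],
       [761. , 210.4]], dtype=float32))
contop n 3324 z 71.85447533402744 (((611.9398193359375, 117.03912353515625), (200.08859252929688, 110.61158752441406), 78.16642761230469), array([[537.3,  30.5],
       [645.6,   7.8],
       [686.6, 203.6],
       [578.3, 226.3]], dtype=float32))
console all (((605.0888671875, 122.70481872558594), (212.53562927246094, 142.33810424804688), 78.11229705810547), array([[513.6,  33.4],
       [652.8,   4.1],
       [696.6, 212. ],
       [557.3, 241.4]], dtype=float32))
[234.7 198.2] [200 181  75  31 897] [630.  113.2  77.3] 66.3712611129631 1178.098317144814
[277.3 216.4] [273 197  10  42  66] [592.2  19.7  63.3] 48.73195085717973 75.32603474095727
[207.3 225.3] [198 216  19  20 290] [571.3 174.2  64.7] 35.81226592192735 1178.098317144814
[251.  234.5] [245 228  13  14 137] [551.9  77.8  59.1] 44.39304622201496 70.58805158128793
cart_a [ 556.1 -145.5   10.4] [664.5 -45.7  26.5]
cart_b [666.4 264.4  10.1] [772.6 358.1  25.8]
tea [571.9 296.1  10. ] [630.7 355.2  31.8]
```

View pics/crop1.png

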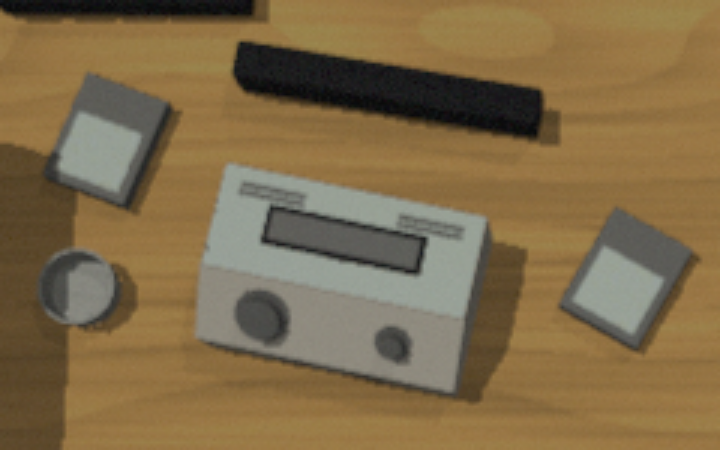

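The crop confirms the white console: large start button at crop (262,317), small eject button at (392,343), strip behind it. From the measurements the strip yaw is about -0.162 and its front middle about (742,92). The console yaw is about -0.20 and the gap about 77 mm. I'll turn the tool first, and check how much room there is in front of the console.

```bash
cat >> h.py <<'E'
S0=np.array([742.,92.]);SY=-0.162
sx=np.array([np.cos(SY),np.sin(SY)]);sy=np.array([-sx[1],sx[0]])
def strip(P): P=np.asarray(P)[...,:2]-S0;return np.stack([P@sx,P@sy],-1)
def go(x,y,z):
    "tool-frame shift (m) from the present pose to strip-frame x,y (mm), height z"
    s=get_state();R=s["ee_rot"];w=S0+x*sx+y*sy;t=np.array([*w,z]);dl=R.T@(t-s["tool_pos"])/1000
    print("t",round(s["t"],2),"tcp strip",strip(s["tool_pos"]).round(1),"z",s["tool_pos"][2].round(1),"yaw err",round(np.arctan2(R[1,0],R[0,0])-SY,4),"F",s["wrist_force"].round(1),"open",round(s["opening"],1),"shift",dl.round(4))
E
python3 - <<'E'
from h import *
z=np.load("pics/top0.npz");p=z["p"].astype(int);X=cloud("top",z["d"])
y=(p[...,0]-p[...,2]>110)&(p[...,1]>110)&(X[...,2]>20)&(X[...,2]<90);y[:270]=0;y[:,310:]=0
q=strip(X[blob(y)]);print("yellow strip frame",q.min(0),q.max(0))
for a in (-80,-50,-20,0,20,50,80): 
  k=abs(q[:,1]-a)<10; print(a,q[k,0].max() if k.any() else None)
for nm,c in dict(rearR=(645.6,7.8),rearL=(686.6,203.6)).items(): print(nm,strip(c))
f=strip([[513.6,33.4],[557.3,241.4]]);print(f)
go(-260,0,200)
E
python3 -m creep '[[[0,0,0],0.1,0.0878],[[0,0,0],0.1,0.0878],[[0,0,0],0.1,0.0878],[[0,0,0],0.088,0.0878],[[0,0,0],0,0.0878]]'
python3 -c "
from h import *
go(-260,0,200)"
```

```text
yellow strip frame [-512.34839237 -173.15663085] [-308.52066285   59.90902655]
-80 -345.06621819384304
-50 -330.058488493738
-20 -311.84956465597895
0 -308.5206628532649
20 -332.9353026697672
50 -383.03201903626945
80 None
rearR [-81.55698812 -98.64612354]
rearL [-72.67485495 101.20318897]
[[-215.95775285  -94.67190176]
 [-206.37873823  117.65316148]]
t 0.1 tcp strip [-481.3 -788.7] z 221.9 yaw err 0.3878 F [ 0.3  0.  -0.4] open 87.7 shift [ 0.5031 -0.6464  0.0228]
t: 0.6
tool_pos: [139.9, -608.9, 222.2]
ee_rot: [[0.987, -0.163, -0.0], [-0.163, -0.987, 0.001], [-0.001, -0.001, -1.0]]
wrist_force: [0.7, -0.1, 0.7]
opening: 87.6
grip_force: 0.0
t 0.6 tcp strip [-481.2 -788.8] z 222.2 yaw err -0.0013 F [ 0.7 -0.1  0.7] open 87.6 shift [ 0.2202 -0.7891  0.0226]
```

```bash
python3 -m creep '[[[0.012,-0.04,0],0,0.0878],[[0.012,-0.04,0],0,0.0878],[[0.012,-0.04,0],0,0.0878],[[0.012,-0.04,0],0,0.0878],[[0.012,-0.04,0],0,0.0878],[[0.012,-0.04,0],0,0.0878],[[0.012,-0.04,0],0,0.0878],[[0.012,-0.04,0],0,0.0878],[[0.012,-0.04,0],0,0.0878],[[0.012,-0.04,0],0,0.0878]]'
python3 -m creep '[[[0.012,-0.04,0],0,0.0878],[[0.012,-0.04,0],0,0.0878],[[0.012,-0.04,0],0,0.0878],[[0.012,-0.04,0],0,0.0878],[[0.012,-0.04,0],0,0.0878],[[0.012,-0.04,0],0,0.0878],[[0.012,-0.04,0],0,0.0878],[[0.012,-0.04,0],0,0.0878],[[0.012,-0.04,0],0,0.0878],[[0.0,0,0],0,0.0878]]'
python3 -c "
from h import *
go(-245,3,200);go(-245,3,17)"
```

```text
t: 1.6
tool_pos: [323.3, -232.2, 222.8]
ee_rot: [[0.987, -0.159, 0.0], [-0.159, -0.987, -0.001], [0.0, 0.001, -1.0]]
wrist_force: [0.8, -0.0, 0.3]
opening: 87.8
grip_force: 0.0
t: 2.6
tool_pos: [488.7, 109.7, 222.7]
ee_rot: [[0.988, -0.152, 0.001], [-0.152, -0.988, 0.003], [0.0, -0.003, -1.0]]
wrist_force: [0.2, -0.6, 0.4]
opening: 87.4
grip_force: 0.0
t 2.6 tcp strip [-252.8  -23.4] z 222.7 yaw err 0.0091 F [ 0.2 -0.6  0.4] open 87.4 shift [ 0.0081 -0.0262  0.0228]
t 2.6 tcp strip [-252.8  -23.4] z 222.7 yaw err 0.0091 F [ 0.2 -0.6  0.4] open 87.4 shift [ 0.008  -0.0256  0.2058]
```

```bash
python3 -m creep '[[[0.004,-0.013,0],0.009,0.0878],[[0.004,-0.013,0],0,0.0878],[[0,0,0.035],0,0.0878],[[0,0,0.035],0,0.0878],[[0,0,0.035],0,0.0878],[[0,0,0.03],0,0.0878],[[0,0,0.03],0,0.0878],[[0,0,0.025],0,0.0878],[[0,0,0.015],0,0.0878],[[0,0,0],0,0.0878]]'
python3 - <<'E'
from h import *
go(-245,3,17)
p,d=grab_frame("top");cv2.imwrite("pics/c2.png",cv2.resize(p[120:300,120:360,::-1],None,fx=3,fy=3))
p,d=grab_frame("side");cv2.imwrite("pics/s2.png",cv2.resize(p[200:400,140:400,::-1],None,fx=3,fy=3))
E
```

```text
t: 3.6
tool_pos: [498.7, 127.8, 16.1]
ee_rot: [[0.986, -0.17, -0.003], [-0.17, -0.986, -0.001], [-0.003, 0.001, -1.0]]
wrist_force: [-0.4, -0.1, -0.1]
opening: 87.9
grip_force: 0.0
t 3.6 tcp strip [-245.9   -3.9] z 16.1 yaw err -0.0084 F [-0.4 -0.1 -0.1] open 87.9 shift [ 0.0008 -0.0069 -0.001 ]
```

View pics/s2.png

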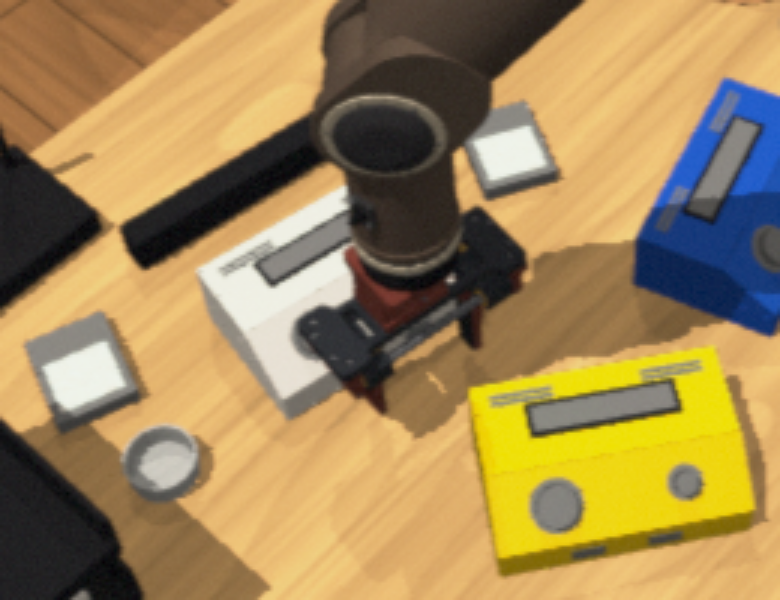

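The side view shows both fingers standing in front of the console's front face at crop (375,390) and (470,330). They're clear of the yellow console, and the wrist is clear of the panel. Next I'll correct the yaw and advance slowly.

```bash
python3 -m creep '[[[0,-0.004,0],-0.008,0.0878],[[0,-0.003,0],0,0.0878],[[0.004,0,0],0,0.0878],[[0.004,0,0],0,0.0878],[[0.003,0,0],0,0.0878],[[0.002,0,0],0,0.0878],[[0.002,0,0],0,0.0878],[[0.002,0,0],0,0.0878],[[0.002,0,0],0,0.0878],[[0.002,0,0],0,0.0878]]'
python3 -m creep '[[[0.002,0,0],0,0.0878],[[0.002,0,0],0,0.0878],[[0.002,0,0],0,0.0878],[[0.002,0,0],0,0.0878],[[0.002,0,0],0,0.0878]]'
python3 -c "
from h import *
go(-150,3,17)"
```

```text
t: 4.7
tool_pos: [521.8, 131.9, 17.6]
ee_rot: [[0.987, -0.162, -0.0], [-0.162, -0.987, -0.0], [-0.0, 0.0, -1.0]]
wrist_force: [-0.5, 0.1, -0.2]
opening: 88.1
grip_force: 0.0
t: 5.2
tool_pos: [530.2, 129.8, 17.4]
ee_rot: [[0.987, -0.163, -0.003], [-0.163, -0.987, -0.001], [-0.003, 0.002, -1.0]]
wrist_force: [-4.6, -1.1, 3.5]
opening: 87.8
grip_force: 2.3
t 5.2 tcp strip [-215.1    3.1] z 17.4 yaw err -0.0015 F [-4.6 -1.1  3.5] open 87.8 shift [ 0.0651 -0.      0.0002]
```

Contact is made at about 5 N. I'll slide on at 3–4 mm per row.

```bash
for i in 1; do python3 -m creep '[[[0.003,0,0],0,0.0878],[[0.003,0,0],0,0.0878],[[0.003,0,0],0,0.0878],[[0.003,0,0],0,0.0878],[[0.003,0,0],0,0.0878],[[0.003,0,0],0,0.0878],[[0.003,0,0],0,0.0878],[[0.003,0,0],0,0.0878],[[0.003,0,0],0,0.0878],[[0.003,0,0],0,0.0878]]'; done
python3 -m creep '[[[0.003,0,0],0,0.0878],[[0.003,0,0],0,0.0878],[[0.003,0,0],0,0.0878],[[0.003,0,0],0,0.0878],[[0.003,0,0],0,0.0878],[[0.003,0,0],0,0.0878],[[0.003,0,0],0,0.0878],[[0.003,0,0],0,0.0878]]'
python3 - <<'E'
from h import *
go(-150,3,17)
p,d=grab_frame("top");cv2.imwrite("pics/c3.png",cv2.resize(p[120:300,120:360,::-1],None,fx=3,fy=3))
E
```

```text
t: 6.2
tool_pos: [561.5, 125.3, 17.6]
ee_rot: [[0.987, -0.163, -0.0], [-0.163, -0.987, -0.0], [-0.0, 0.0, -1.0]]
wrist_force: [-2.2, 1.0, -0.7]
opening: 87.7
grip_force: 1.0
t: 7.0
tool_pos: [585.1, 121.4, 17.6]
ee_rot: [[0.987, -0.163, -0.0], [-0.163, -0.987, -0.0], [-0.0, 0.0, -1.0]]
wrist_force: [-3.0, 0.5, -1.2]
opening: 87.7
grip_force: 1.1
t 7.0 tcp strip [-159.6    3.7] z 17.6 yaw err -0.0012 F [-3.   0.5 -1.2] open 87.7 shift [0.0096 0.0007 0.0006]
```

View pics/c3.png

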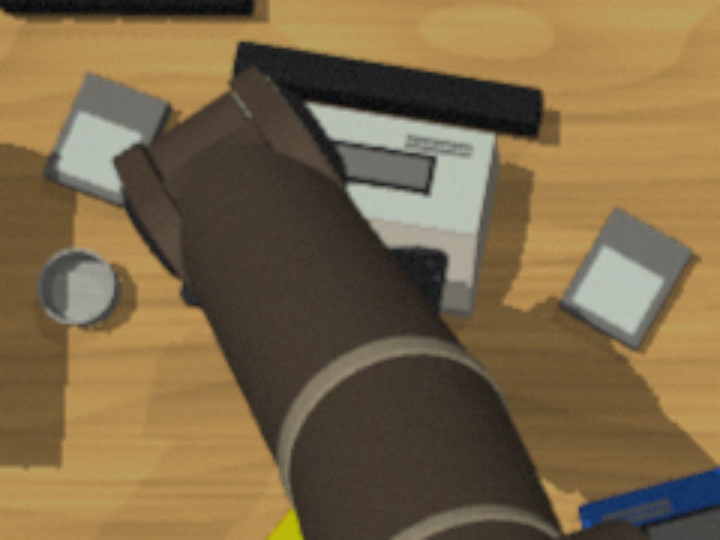

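The console is sliding squarely, with its rear (crop 400,115) now about 20 mm short of the strip and the neighbours undisturbed. I'll ease the rest in.

```bash
python3 -m creep '[[[0.002,0,0],0,0.0878],[[0.002,0,0],0,0.0878],[[0.002,0,0],0,0.0878],[[0.002,0,0],0,0.0878],[[0.002,0,0],0,0.0878],[[0.001,0,0],0,0.0878],[[0.001,0,0],0,0.0878]]'|grep -E 'tool_pos|force'
python3 -m creep '[[[0.001,0,0],0,0.0878],[[0.001,0,0],0,0.0878]]'|grep -E 'tool_pos|force'
python3 -c "
from h import *
go(-140,3,17)"
```

```text
tool_pos: [596.6, 119.6, 17.7]
wrist_force: [-4.1, 0.1, 2.0]
grip_force: 2.2
tool_pos: [598.7, 119.3, 17.7]
wrist_force: [-4.4, 0.0, 3.1]
grip_force: 2.3
t 7.95 tcp strip [-145.9    3.8] z 17.7 yaw err -0.001 F [-4.4  0.   3.1] open 88.0 shift [0.0059 0.0008 0.0007]
```

```bash
for i in 1; do python3 -m creep '[[[0.001,0,0],0,0.0878],[[0.001,0,0],0,0.0878],[[0.001,0,0],0,0.0878]]'|grep -E 'tool_pos|wrist_force'; done
python3 -c "
from h import *
go(-140,3,17)"
```

```text
tool_pos: [601.7, 118.8, 17.7]
wrist_force: [-4.4, 0.7, 3.7]
t 8.25 tcp strip [-142.8    3.8] z 17.7 yaw err -0.0011 F [-4.4  0.7  3.7] open 87.6 shift [0.0028 0.0008 0.0007]
```

```bash
python3 -m creep '[[[0.001,0,0],0,0.0878],[[0.001,0,0],0,0.0878]]'|grep -E 'tool_pos|wrist_force'
python3 -c "
from h import *
go(-140,3,17)
p,d=grab_frame('side');cv2.imwrite('pics/s4.png',cv2.resize(p[200:400,140:400,::-1],None,fx=3,fy=3))"
```

```text
tool_pos: [603.6, 118.4, 17.7]
wrist_force: [-4.2, 1.2, 2.3]
t 8.45 tcp strip [-140.8    3.8] z 17.7 yaw err -0.0011 F [-4.2  1.2  2.3] open 88.0 shift [0.0008 0.0008 0.0007]
```

View pics/s4.png

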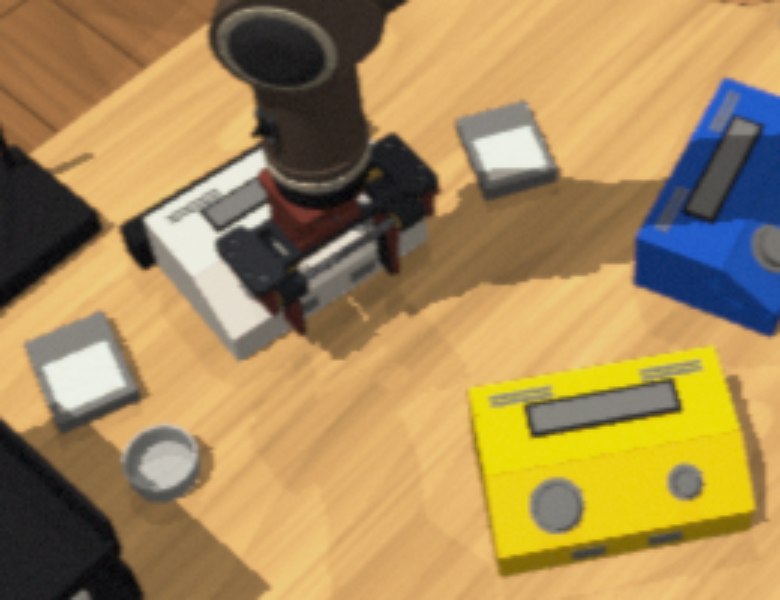

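The console's rear (crop 200,180) is now almost at the strip and the force is still plain sliding friction. I'll go on in 1 mm steps.

```bash
python3 -m creep '[[[0.001,0,0],0,0.0878],[[0.001,0,0],0,0.0878]]'|grep -E 'tool_pos|wrist_force'
```

```text
tool_pos: [605.5, 118.1, 17.7]
wrist_force: [-8.0, 2.1, 5.5]
```

```bash
python3 -m creep '[[[0.001,0,0],0,0.0878],[[0.001,0,0],0,0.0878]]'|grep -E 'tool_pos|wrist_force'
```

```text
tool_pos: [605.5, 118.1, 17.6]
wrist_force: [-14.0, 1.2, 11.8]
```

The force rose to 14 N and the TCP stopped, so the console is docked. I'll hold briefly, back off, rise and check.

```bash
python3 -m creep '[[[0.0005,0,0],0,0.0878],[[0,0,0],0,0.0878],[[0,0,0],0,0.0878]]'|grep -E 'tool_pos|wrist_force'
python3 -m creep '[[[-0.005,0,0],0,0.0878],[[-0.01,0,0],0,0.0878],[[-0.02,0,0],0,0.0878],[[-0.015,0,0],0,0.0878],[[0,0,-0.035],0,0.0878],[[0,0,-0.035],0,0.0],[[0,0,-0.035],0,0.0],[[0,0,-0.035],0,0.0],[[-0.03,0,-0.01],0,0],[[-0.03,0,0],0,0]]' 10 |grep -E 'tool_pos|force'
python3 -m creep '[[[-0.04,0,0],0,0],[[-0.04,0,0],0,0],[[0,0,0],0,0]]'|grep -E 'tool_pos|force|open'
cat > chk.py <<'E'
from h import *
import sys
go(0,0,200)
p,d=grab_frame("top");X=cloud("top",d);Z=X[...,2]
cv2.imwrite(f"pics/{sys.argv[1]}.png",cv2.resize(p[120:270,120:360,::-1],None,fx=3,fy=3))
m=np.zeros((480,640),bool);m[125:250,175:310]=1
w=blob(m&(Z>66)&(Z<78)&(p.min(-1)>90));r=rect("top",w,71);print("contop strip",r[0][1],strip(r[1]).round(1).tolist())
g=cv2.cvtColor(p,cv2.COLOR_RGB2GRAY)
cm=cv2.erode(blob(m&(p.min(-1)>90)).astype(np.uint8),np.ones((1,1)))
k=cv2.morphologyEx(cm,cv2.MORPH_CLOSE,np.ones((25,25)))
n,l,s,c=cv2.connectedComponentsWithStats(((k>0)&(g<115)&(Z>40)&(Z<80)).astype(np.uint8))
for i in range(1,n):
    if s[i,4]>40: print(c[i].round(1),s[i],strip(ray("top",*c[i],62)).round(1),np.median(Z[l==i]).round(1))
E
python3 chk.py c5
```

```text
tool_pos: [605.5, 118.1, 17.6]
wrist_force: [-13.3, 1.7, 10.2]
tool_pos: [500.8, 135.8, 169.7]
wrist_force: [0.8, -0.2, -0.2]
grip_force: 0.0
tool_pos: [416.6, 148.8, 167.7]
wrist_force: [1.1, -0.1, 0.1]
opening: 27.3
grip_force: 0.0
t 10.5 tcp strip [-330.3    3.6] z 167.7 yaw err 0.002 F [ 1.1 -0.1  0.1] open 27.3 shift [ 0.3303  0.0043 -0.0322]
contop strip (200.34474182128906, 92.48489379882812) [[-90.2, -93.4], [2.3, -93.5], [2.6, 106.8], [-89.9, 107.0]]
[239.3 165. ] [212 155  55  21 691] [-33.6  10. ] 73.9
[213.7 191.8] [205 183  18  19 261] [-104.1   55. ] 62.7
[257.1 199.1] [251 193  12  13 118] [-104.6  -43.9] 61.2
```

View pics/c5.png

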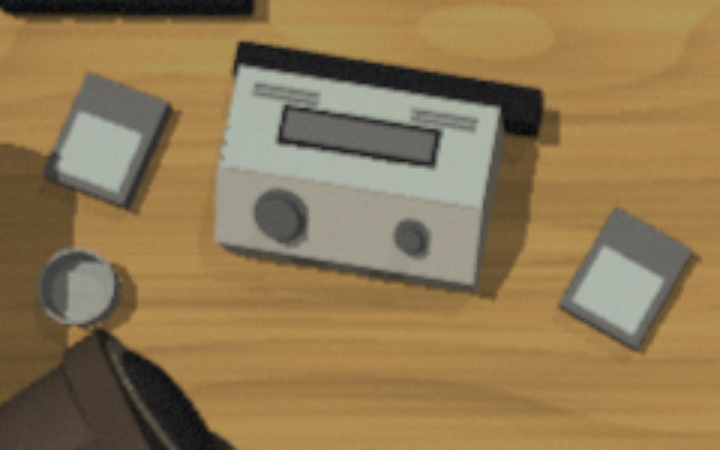

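The console sits flush and square on the strip: its rear edge spans crop (240,68) to (500,105), offset about 7 mm. The start button is at crop (280,215) and the bystanders haven't moved. I'll bring the shut fingers over the start button.

```bash
python3 -m creep '[[[0.03,-0.01,0],0.002,0],[[0.03,-0.01,0],0,0],[[0.03,-0.01,0],0,0],[[0.03,-0.01,0],0,0],[[0.03,-0.01,0],0,0],[[0.03,-0.002,0],0,0],[[0.02,0,0],0,0],[[0.008,0,0.02],0,0],[[0,0,0.025],0,0],[[0,0,0.015],0,0]]'|grep -E 'tool_pos|force|open'
python3 -m creep '[[[0,0,0.01],0,0],[[0,0,0.008],0,0],[[0,0,0],0,0]]'|grep -E 'tool_pos|force|open'
python3 - <<'E'
from h import *
go(-117,56,72)
p,d=grab_frame("side");cv2.imwrite("pics/s6.png",cv2.resize(p[220:350,140:300,::-1],None,fx=4.5,fy=4.5))
E
```

```text
tool_pos: [635.1, 164.4, 105.1]
wrist_force: [0.6, 0.4, 0.0]
opening: 0.6
grip_force: 0.0
tool_pos: [634.1, 165.6, 88.9]
wrist_force: [-0.2, -0.9, 0.2]
opening: 0.4
grip_force: 0.0
t 11.85 tcp strip [-118.3   55.2] z 88.9 yaw err -0.0031 F [-0.2 -0.9  0.2] open 0.4 shift [ 0.0013 -0.0008  0.0169]
```

View pics/s6.png

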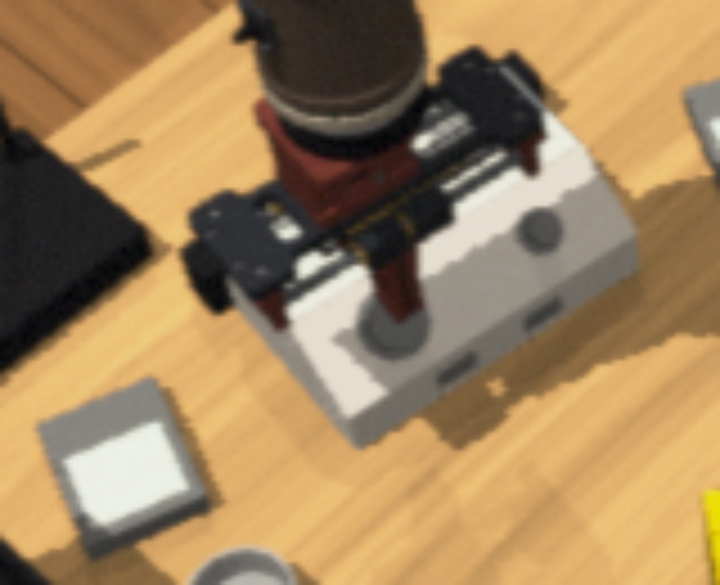

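The shut fingertips hang just over the start button (crop 400,325), with the eject button well clear at (540,230). I'll descend vertically until contact.

```bash
python3 -m creep '[[[0.001,-0.001,0.005],0,0],[[0,0,0.005],0,0],[[0,0,0.005],0,0],[[0,0,0.004],0,0],[[0,0,0.002],0,0],[[0,0,0.001],0,0],[[0,0,0],0,0]]'|grep -E 'tool_pos|wrist_force'
```

```text
tool_pos: [635.4, 166.5, 67.5]
wrist_force: [-0.3, 0.8, 1.2]
```

```bash
python3 -m creep '[[[0,0,0.001],0,0],[[0,0,0.001],0,0]]'|grep -E 'tool_pos|wrist_force'
```

```text
tool_pos: [635.6, 166.5, 65.8]
wrist_force: [-1.1, 0.2, 0.2]
```

Contact is expected about here, so I'll press along the button's axis (x +0.57, z +0.82 per mm).

```bash
python3 -m creep '[[[0.0006,0,0.0008],0,0],[[0.0006,0,0.0008],0,0],[[0.0006,0,0.0008],0,0],[[0.0006,0,0.0008],0,0]]'|grep -E 'tool_pos|wrist_force'
```

```text
tool_pos: [637.8, 166.2, 62.5]
wrist_force: [-0.4, 0.1, 2.0]
```

```bash
python3 -m creep '[[[0.0006,0,0.0008],0,0],[[0.0006,0,0.0008],0,0],[[0.0006,0,0.0008],0,0]]'|grep -E 'tool_pos|wrist_force'
```

```text
tool_pos: [639.5, 165.9, 60.0]
wrist_force: [-2.3, -0.1, 2.7]
```

```bash
python3 -m creep '[[[0.0006,0,0.0008],0,0],[[0.0006,0,0.0008],0,0],[[0.0006,0,0.0008],0,0]]'|grep -E 'tool_pos|wrist_force'
```

```text
tool_pos: [641.0, 165.7, 57.8]
wrist_force: [-7.2, 0.2, 9.8]
```

```bash
python3 -m creep '[[[0.0006,0,0.0008],0,0],[[0.0006,0,0.0008],0,0]]'|grep -E 'tool_pos|wrist_force'
```

```text
tool_pos: [641.3, 165.7, 57.3]
wrist_force: [-12.5, -1.4, 22.7]
```

The button is bottomed at about 26 N. I'll ease to a lighter hold, then release.

```bash
python3 -m creep '[[[-0.0005,0,-0.0007],0,0],[[0,0,0],0,0],[[0,0,0],0,0]]'|grep -E 'tool_pos|wrist_force'
```

```text
tool_pos: [641.1, 165.7, 57.7]
wrist_force: [-8.7, -1.2, 12.1]
```

It's still well over the 5 N spring force, so it stayed bottomed throughout the hold. Now I'll release along the axis and retreat.

```bash
python3 -m creep '[[[-0.0012,0,-0.0016],0,0],[[-0.0012,0,-0.0016],0,0],[[-0.0012,0,-0.0016],0,0],[[-0.0012,0,-0.0016],0,0],[[-0.003,0,-0.005],0,0],[[0,0,-0.015],0,0],[[0,0,-0.03],0,0],[[0,0,-0.04],0,0],[[-0.03,0,-0.01],0,0],[[-0.04,0,0],0,0]]'|grep -E 'tool_pos|force'
python3 -m creep '[[[-0.04,0,0],0,0],[[-0.04,0,0],0,0],[[-0.04,0.01,0],0,0],[[-0.02,0.02,0],0,0],[[0,0,0],0,0],[[0,0,0],0,0]]'|grep -E 'tool_pos|force'
python3 chk.py c7
```

```text
tool_pos: [567.6, 178.3, 166.5]
wrist_force: [-0.1, 0.5, -0.2]
grip_force: 0.0
tool_pos: [423.4, 171.5, 164.4]
wrist_force: [0.3, -0.0, 0.7]
grip_force: 0.0
t 15.9 tcp strip [-327.3   27.1] z 164.4 yaw err -0.004 F [ 0.3 -0.   0.7] open 0.6 shift [ 0.3275  0.0258 -0.0346]
contop strip (200.34474182128906, 95.5135498046875) [[-93.2, -93.4], [2.3, -93.5], [2.6, 106.8], [-92.9, 107.0]]
[239.3 165. ] [212 155  55  21 692] [-33.6  10. ] 74.2
[213.7 191.8] [205 183  18  19 261] [-104.1   54.9] 62.8
[257.  199.1] [251 193  12  13 119] [-104.6  -43.8] 60.8
```

View pics/c7.png

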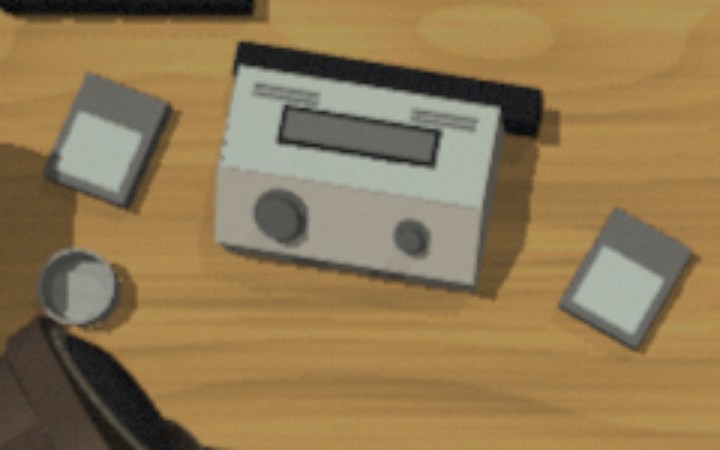

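The console hasn't moved on the strip. The start button at crop (280,215) has come back up, at the same pixels and height as before the press. Both cartridges and the tealight are in place, and the arm is clear.

```bash
python3 -c "
from rig import *
print(sign_off())"
```

```text
the job is handed in; nothing more can be done
None
```

I docked the console squarely against the strip, pressed the start button fully down (about 26 N at most) and let it come up again, then handed the job in at about 16 s with the eject button untouched and nothing nearby seen to move; no verdict came back.

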